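Peel a vial tray off the stack and present its code to the scanner

ROBOT

A 6-joint arm with a two-finger parallel gripper is mounted at the origin on the work surface. World frame = base frame: x ahead of the robot, y to its left, z up, the work surface at z = 0. Lengths are in mm, angles in degrees, forces in N, time in s.
With the tool pointing down it reaches from about 300 to 850 mm from the base axis. Payload 4.2 kg.
Tool frame: the origin (TCP) lies midway between the tips of the shut fingers; the grasp point (between the pads) lies 19 mm behind it; z points along the fingers, y is the line along which they close (so a half turn about z gives the same grasp; the last joint's range is limited). The gripper opens to 91 mm and grips with 3 to 60 N. Pads are 32 mm wide; open, the fingers measure 118 mm over their backs; the gripper's body (76 mm by 178 mm) begins 60 mm behind the grasp point.
Start: joints at [73.224, 18.312, 89.639, -0, 72.044, -1.146], TCP at [154.923, 553.753, 213.976] pointing down, gripper open.
Joint ranges: [-177.97, 177.97], [-48.28, 115.42], [12.27, 149.76], [-77.06, 257.06], [2.81, 150.46], [-146.56, 146.56]. Speed limits (degrees/s): [147.25, 147.25, 180, 180, 180, 180].

INTERFACE

Orientations are given as [roll, pitch, yaw] about the fixed x, y, z axes, in that order (R = Rz(yaw) Ry(pitch) Rx(roll)).
In Python, from workcell import env gives the robot as it stands.
- The arm moves only by the tool step_hand, called after "Emit:" by a JSON object that holds its "op" and its "data". Schema: {"type":"object","properties":{"segments":{"type":"array","items":{"type":"object","properties":{"x":{"type":"number"},"y":{"type":"number"},"z":{"type":"number"},"ax":{"type":"number"},"ay":{"type":"number"},"az":{"type":"number"}},"additionalProperties":false},"minItems":1,"maxItems":8},"aperture":{"type":"number"},"squeeze":{"type":"number"},"only":{"type":"string"},"quiet":{"type":"boolean"},"lines":{"type":"string"}},"required":["segments"],"additionalProperties":false}. segments is a list of rows, 1 to 8 of them, each an object with the fields x, y, z (the shift in shares of the most that a row can go, 1 being 50 mm), ax, ay, az (a rotation vector in units of 2 degrees); a field left out counts as zero; each row shifts and turns the commanded pose from where the row before left it, along the tool's axes as they then stand; what a row does not reach is not made up. A row lasts 1/10 s, in which the tool goes at most 50 mm and 8.59 degrees, less where a joint would pass 70% of its speed; a pose out of reach is approached as far as the arm can. aperture is the finger opening in mm, set as the call begins (left out keeps the last). The fingers move at their own pace and stop on an object; squeeze is the grip in N (left out, the last holds). Time passes only in rows, so rows that do not move let the fingers close. The tool returns the time, the measured TCP pose, the force, the opening and the grip force at its end. only (a regular expression) keeps the lines of the reply that match it, lines (a string "A,B") keeps lines A to B, and quiet returns only ok. Input that does not fit is refused with a message, and nothing moves.
- env.state(): the state, without advancing time (a new reading comes with each control period).
- env.grab_frame(name): name is "side" or "top"; returns the picture (480x640x3 uint8, blue, green, red); there is no depth.
- env.camera_model(name): a dict with "fx", "fy", "cx", "cy" (pixels), "T" (4x4, takes a point from camera to world coordinates). Camera axes: x right, y up, looking along -z (the intrinsics and any distortion apply to the point x, -y, -z); pixel columns grow to the right and rows downward; lengths in mm; the calibration is good to about 2 mm. A picture is of the moment at which its call begins. camera_model takes no time and is no camera call.
- env.job_done(): hands the job in; it is judged then, once.
The state is a dict: "time_s": time; "qpos": joint angles; "qvel": joint speeds; "effort": joint torques, N m; "ee_pos": TCP position; "ee_rot": TCP orientation; "force": force on the tool from outside, world axes, zero at the start; "torque": the same for the moment, N m; "gripper_width": finger opening in mm; "gripper_force": force on a finger pad.
Only numpy, scipy, OpenCV 4.12 (cv2) and the standard library are available. Lean on these libraries where they do the work, as an engineer would, in place of code of your own. Each camera call takes 0.05 s, during which the arm holds its last target. There are 200 camera calls.

TASK

Peel the top blue vial tray off the nested stack: the trays cling together, so raise one corner clear while the opposite corner is still seated, and only then take the tray off, leaving the trays below and their magazine standing where they are. Then present it to the black scanner on the stand: hold the tray level and right way up, clear of everything, with the square code label in its middle at the scanner's reading point, and finish while holding it still there. Do not disturb the vials, the leaflet box or the tape roll, and do not bump the scanner.

Things in the scene. Friction and masses are not known exactly. Their poses are not given: they have to be found in the camera images.
- tray: Top tray of the stack, loose: light blue stiff formed plastic, about 70 g, 170 (x) by 130 (y) by 42 mm. Origin: centre of its floor's underside, z up. Rim top at z = 20 mm, underside at 18 mm. On the rim at each corner a hollow post rises 22 mm to z = 42 mm, centred at (+-70, +-50) mm. Pockets and dividers inside lie below the rim. Nested, its origin is 56 mm above the stack's origin.
- post_a (a point): Centre of the top of the tray's corner post at tray +x +y (diagonal to post_c). Every post has upright sides, is 26 mm long towards its corner, at 45 degrees to the tray's x and y, here along (1, 1), and 14 mm across: pinch it across the 14 mm. It sits over the post of the tray below with 2 mm play and clings with 1 to 2.5 N for its first 7 mm of lift; 22 mm frees it.
- post_b (a point): The same for the corner at tray +x -y (diagonal to post_d). Long side along (1, -1). To raise a corner, turn the tray some 8 degrees about the foot of the diagonal post.
- post_c (a point): The same for the corner at tray -x -y (diagonal to post_a). Long side along (1, 1).
- post_d (a point): The same for the corner at tray -x +y (diagonal to post_b). Long side along (1, -1).
- label (a point): Centre of the white 34 mm square code label that lies flat, face up, in the middle of the top tray, 16.5 mm above the tray's origin.
- stack: The other six trays, nested at 8 mm steps, held together in a metal magazine (base plate 204 x 164 x 8 mm, four low sheet guides at the middles of the sides); 2.6 kg in all, standing loose on the table, aligned with the top tray. Origin: centre of the base plate's underside; the top tray's post tops stand 98 mm above it.
- scanner: Black code scanner, fixed: round foot of radius 62 mm, stand 360 mm tall, its bent neck carrying the head (50 x 72 x 65 mm) at 330 mm height, 100 mm ahead (own -x) of the foot. It looks forward (own -x) and down, 37 degrees off the vertical; a red aiming cross lies on the table where its axis meets it. Origin: centre of the foot's underside.
- scan_window (a point): Centre of the scanner's dark red window; in the scanner's frame (-118, 0, 306) mm.
- read_point (a point): The scanner's reading point, 110 mm in front of the window along its axis, in the scanner's frame (-184, 0, 218) mm. It reads a face-up level label whose centre is within 40 mm of this point.
- vial_a: Amber glass vial with a white label band and black cap, 33 mm across, 74 mm tall, standing loose. Origin: centre of its underside, z up. Leave it standing.
- vial_b: Another such vial.
- vial_c: Another such vial.
- leaflet_box: White box with a blue band, 110 x 70 x 45 mm, loose. Origin: centre of its underside. Leave it.
- tape_roll: Brown tape roll lying flat, 90 mm across, 24 mm high, loose. Origin: centre of its underside. Leave it.

How it is judged:
By the outcome, as a careful person would: the job done as asked, in the order asked, and still so for the second after the job is handed in, while the arm keeps its last pose, push and grip.
It also fails if it takes over 35 s, if anything falls off the work surface, if the arm or the gripper's body presses on something with over 40 N, if the wrist force passes 120 N, or if a joint passes its speed limit or range.

## Working session

There is one attempt and no reset: what is moved stays moved. The work goes in short steps, Python scripts to look and compute and a tool call to move; the robot and the scene stay as the last step left them, time stands still between calls to the robot, and variables do not carry over. Pictures are saved under pics/ and viewed, at most 14 in all, crops included, and the job is handed in when it is done.

```bash
ls; mkdir -p pics; python3 - <<'E'
from workcell import env
import cv2,numpy as np
for n in("side","top"):
    f=env.grab_frame(n); cv2.imwrite(f"pics/{n}0.png",f)
    m=env.camera_model(n); print(n,{k:np.round(v,3).tolist() for k,v in m.items() })
print(env.state())
E
```

```text
pics
workcell.py
side {'fx': 504.067, 'fy': 504.067, 'cx': 311.106, 'cy': 235.79, 'T': [[-0.92, 0.262, -0.291, 216.058], [-0.39, -0.571, 0.722, 801.047], [0.023, 0.778, 0.628, 924.596], [0.0, 0.0, 0.0, 1.0]]}
top {'fx': 486.921, 'fy': 486.921, 'cx': 315.735, 'cy': 226.62, 'T': [[0.012, 0.995, -0.1, 409.26], [-1.0, 0.012, 0.002, -52.57], [0.004, 0.1, 0.995, 1638.677], [0.0, 0.0, 0.0, 1.0]]}
{'time_s': 0.1, 'qpos': array([ 7.32240361e+01,  1.83491232e+01,  8.96993646e+01,  7.56070803e-04,
        7.20440984e+01, -1.14683822e+00]), 'qvel': array([ 0.09517037, -0.13686944, -0.0472332 ,  0.0680654 ,  0.11319785,
        0.02747832]), 'effort': array([-6.38635811e-05, -4.13332701e+01, -2.32513350e+01,  7.28105055e-02,
        4.21895483e-02, -5.46155445e-05]), 'ee_pos': array([154.78433677, 553.30679236, 213.19322386]), 'ee_rot': array([-1.79907447e+02, -2.57181599e-03,  1.64370639e+02]), 'force': array([ 0.76260039,  1.01003121, -0.05419647]), 'torque': array([0.05266575, 0.0141623 , 0.07193489]), 'gripper_force': 0.0, 'gripper_width': 91.2043467526708}
```
View pics/side0.png

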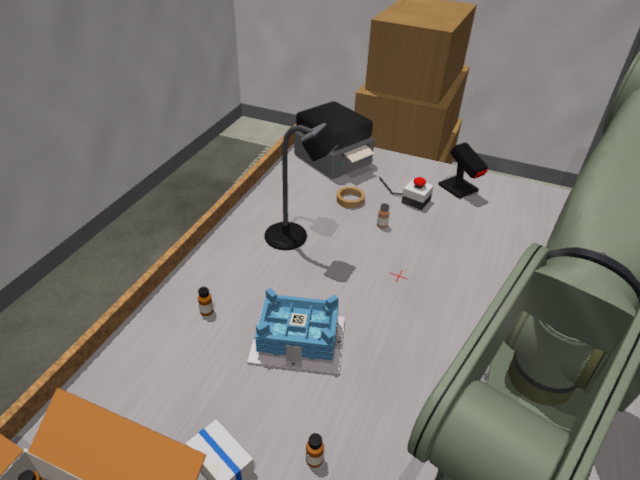

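View pics/top0.png

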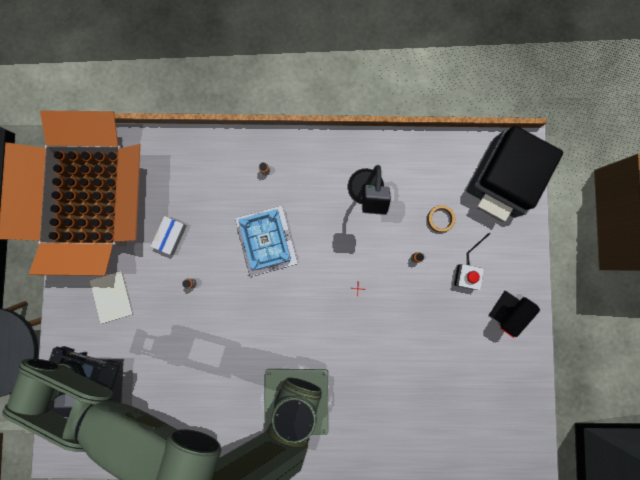

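The side view shows the tray label at about (299,320), the scanner foot at (286,236) and the cross at (399,276). In the top view the label is at (264,239), the foot at (365,186) and the cross at (358,289). Next I'll zoom in on the tray.

```bash
cat > h.py <<'E'
from workcell import env
import cv2,numpy as np
def ray(n,uv):
    m=env.camera_model(n);T=np.array(m["T"])
    d=np.array([(uv[0]-m["cx"])/m["fx"],-(uv[1]-m["cy"])/m["fy"],-1.])
    return T[:3,3],T[:3,:3]@d
def plane(n,uv,z):
    o,d=ray(n,uv);return o+d*(z-o[2])/d[2]
def tri(a,b):
    o1,d1=ray("side",a);o2,d2=ray("top",b)
    s=np.linalg.lstsq(np.c_[d1,-d2],o2-o1,rcond=None)[0]
    p,q=o1+s[0]*d1,o2+s[1]*d2
    return (p+q)/2,np.linalg.norm(p-q)
def proj(n,p):
    m=env.camera_model(n);T=np.array(m["T"]);c=T[:3,:3].T@(np.asarray(p)-T[:3,3])
    return np.array([m["cx"]+m["fx"]*c[0]/-c[2],m["cy"]-m["fy"]*c[1]/-c[2]])
E
python3 - <<'E'
from h import *
s=cv2.imread("pics/side0.png");t=cv2.imread("pics/top0.png")
a=cv2.resize(s[280:380,240:355],None,fx=3.4,fy=4,interpolation=cv2.INTER_CUBIC)
a=cv2.resize(s[280:380,245:355],(440,400),interpolation=cv2.INTER_CUBIC)
b=cv2.resize(t[200:280,230:300],(350,400),interpolation=cv2.INTER_CUBIC)
cv2.imwrite("pics/z0.png",np.hstack([a,b]))
print(tri((299,320),(264,239)))
print("cross",plane("side",(399,276),0),plane("top",(358,289),0))
print("foot",plane("side",(286,236),0),plane("top",(365,186),0))
# red cross, label masks
for n,im in(("side",s),("top",t)):
    b_,g,r=[im[...,i].astype(int) for i in range(3)]
    m=(r-g>60)&(r-b_>60)
    k,l,st,c=cv2.connectedComponentsWithStats(m.astype(np.uint8))
    for i in range(1,k):
        if 8<st[i,4]<200: print(n,st[i],c[i],plane(n,c[i],0))
E
```

```text
(array([521.41752227, 108.82388406,  73.31921892]), np.float64(6.784030159982712))
cross [ 363.36254151 -202.65920417    0.        ] [ 366.46825449 -200.15953596    0.        ]
foot [ 7.10278102e+02 -2.31000876e+02 -1.13686838e-13] [ 715.50326419 -222.96026897    0.        ]
side [474 169  14   9  44] [480.56818182 173.02272727] [ 240.38387256 -832.45782121    0.        ]
side [414 177  12   9  88] [419.46590909 180.93181818] [ 424.31967643 -690.32494942    0.        ]
side [394 271  13  10  26] [399.34615385 275.61538462] [ 3.62909992e+02 -2.04501387e+02 -1.13686838e-13]
side [198 295  12   6  33] [203.96969697 298.36363636] [7.91401569e+02 8.06231268e+01 1.13686838e-13]
side [  0 436  22  23 135] [ 11.14074074 447.58518519] [911.62287714 562.5195391    0.        ]
side [307 444  16  10  53] [314.73584906 449.50943396] [383.21302726 334.9359464    0.        ]
side [  0 463   9   5  15] [  4.13333333 464.53333333] [896.82868781 591.7612414    0.        ]
side [ 35 473   3   7   9] [ 36.44444444 475.55555556] [827.12724361 583.51568056   0.        ]
top [467 271  13  12 115] [472.96521739 276.69565217] [ 411.90764904 -585.44785326    0.        ]
top [351 287   9   3  12] [355.58333333 288.08333333] [ 369.4125283  -192.07404726    0.        ]
top [502 329  12   9  17] [508.         333.29411765] [ 226.63368154 -697.85130938    0.        ]
```

View pics/z0.png

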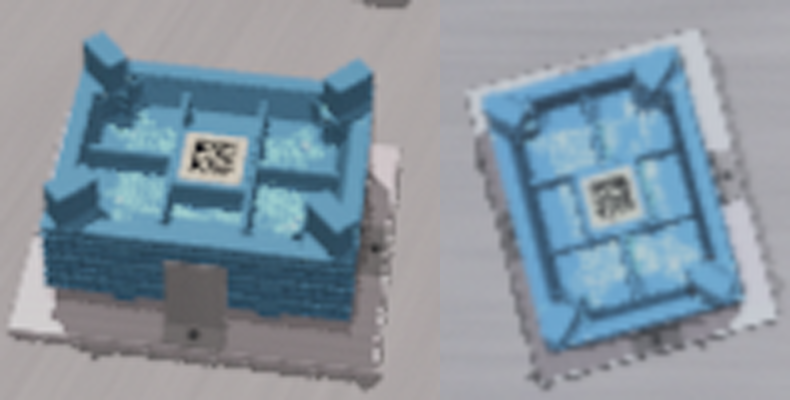

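```bash
python3 - <<'E'
from h import *
c=np.array([[486,92],[678,50],[742,303],[547,350]],float);c=(c-[440,0])/5+[230,200]
P=np.array([plane("top",u,76) for u in c])
print(P.round(1),P.mean(0))
for i,j in((3,0),(2,1),(1,0),(2,3)):
    d=P[j]-P[i];print(np.hypot(*d[:2]),np.degrees(np.arctan2(d[1],d[0])))
lt=np.array([264,239.2]);ls=np.array([298.25,319.5])
print(plane("top",lt,72.5),plane("side",ls,72.5),tri(ls,lt))
b=np.array([[470,90],[698,30],[778,312],[545,388]],float);b=(b-[440,0])/5+[230,200]
B=np.array([plane("top",u,8) for u in b]);print(B.round(1),B.mean(0))
yaw=np.radians(13.9);L=(plane("top",lt,72.5)+plane("side",ls,72.5))/2
R=np.array([[np.cos(yaw),-np.sin(yaw)],[np.sin(yaw),np.cos(yaw)]])
ims=[]
for n,(x0,y0,w,h) in(("side",(245,280,110,100)),("top",(230,200,70,80))):
    im=cv2.imread(f"pics/{n}0.png");s=600/(h*1.25 if n=="top" else h)
    s=3.6 if n=="side" else 5.7
    z=cv2.resize(im[y0:y0+h,x0:x0+w],None,fx=s,fy=s,interpolation=cv2.INTER_CUBIC)
    def dr(pts,zz,col):
        q=np.array([proj(n,[*(L[:2]+R@np.array(p)),zz]) for p in pts])
        q=((q+.5-[x0,y0])*s-.5);cv2.polylines(z,[np.round(q*16).astype(np.int32)],True,col,1,cv2.LINE_AA,4)
    for sx in(1,-1):
        for sy in(1,-1):
            u=np.array([sx,sy])/2**.5;v=np.array([-u[1],u[0]]);o=np.array([70*sx,50*sy])
            dr([o+13*a*u+7*e*v for a,e in((1,1),(1,-1),(-1,-1),(-1,1))],98,(0,0,255))
    dr([(85,65),(85,-65),(-85,-65),(-85,65)],76,(0,255,255))
    dr([(17,17),(17,-17),(-17,-17),(-17,17)],72.5,(0,255,0))
    dr([(102,82),(102,-82),(-102,-82),(-102,82)],8,(255,0,255))
    ims.append(cv2.copyMakeBorder(z,0,460-z.shape[0],0,0,cv2.BORDER_CONSTANT))
cv2.imwrite("pics/ov.png",np.hstack(ims))
E
```

```text
[[590.2 191.1  76. ]
 [619.1  67.7  76. ]
 [456.2  23.5  76. ]
 [424.7 147.6  76. ]] [522.52419724 107.47461643  76.        ]
171.10384303216657 14.738478511068681
168.77818629495343 15.177801616163148
126.75187106402377 103.16877160033235
128.00351267880868 104.22751845717379
[524.08388744 109.91791162  72.5       ] [520.48686969 106.78645725  72.5       ] (array([521.84493343, 109.03062018,  74.68914397]), np.float64(4.3394950328293245))
[[599.3 212.5   8. ]
 [642.   59.7   8. ]
 [452.5   2.7   8. ]
 [400.2 157.    8. ]] [523.47630024 107.96889399   8.        ]
```

View pics/ov.png

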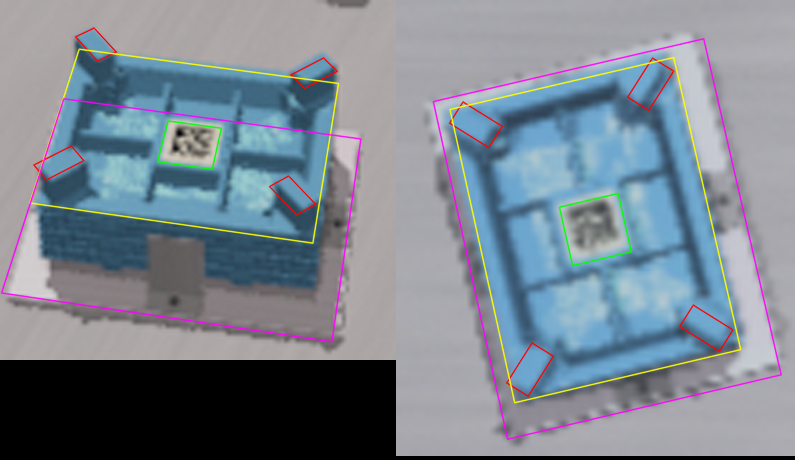

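The overlay fits to about 2 mm: label centre near (522.4,108.2), tray yaw about 14.4°. The read point comes out near (529,-214,218). I'll grip post_d, the near-left post, which leaves the tray pointing towards the scanner without turning it.

Careful with the scale: shifts go in shares of 50 mm and turns go in units of 2 degrees. That gives: 7.5 degrees is 3.75.

```bash
cat >> h.py <<'E'
from scipy.spatial.transform import Rotation as Ro
def to(target,yaw=None):
    s=env.state();R=Ro.from_euler("xyz",s["ee_rot"],degrees=True)
    print("pos",s["ee_pos"].round(1),s["ee_rot"].round(1),"d_tool",R.inv().apply(np.array(target)-s["ee_pos"]).round(1))
E
```

Emit:
{"op": "step_hand", "data": {"segments": [{"az": 3.75},{"az": 3.75}], "aperture": 91}}

```text
time_s: 0.3
ee_pos: [154.8, 553.4, 213.5]
ee_rot: [-179.9, 0.0, 149.1]
force: [0.2, 0.3, -0.2]
gripper_width: 91.1
gripper_force: 0.0
```

```bash
python3 - <<'E'
from h import *
to([442.2,139.2,190])
E
```

```text
pos [154.8 553.4 213.5] [-179.9    0.   149.1] d_tool [-459.4 -207.6   23.8]
```

Emit:
{"op": "step_hand", "data": {"segments": [{"x": -0.76,"y": -0.34,"z": 0.04},{"x": -0.76,"y": -0.34,"z": 0.04},{"x": -0.76,"y": -0.34,"z": 0.04},{"x": -0.76,"y": -0.34,"z": 0.04},{"x": -0.76,"y": -0.34,"z": 0.04},{"x": -0.76,"y": -0.34,"z": 0.04},{"x": -0.76,"y": -0.34,"z": 0.04},{"x": -0.76,"y": -0.34,"z": 0.04}], "aperture": 40}}

```text
time_s: 1.1
ee_pos: [347.7, 280.2, 197.7]
ee_rot: [-180.0, -0.0, 149.4]
force: [-0.3, 0.1, 0.3]
gripper_width: 39.8
gripper_force: 0.0
```

```bash
python3 - <<'E'
from h import *
to([442.2,139.2,190])
E
```

```text
pos [347.7 280.2 197.7] [-180.    -0.   149.4] d_tool [-153.2  -73.2    7.7]
```

Converted, -40 mm is -0.8, 40 mm is 0.8.

Emit:
{"op": "step_hand", "data": {"segments": [{"x": -0.8,"y": -0.36,"z": 0.04},{"x": -0.8,"y": -0.36,"z": 0.04},{"x": -0.8,"y": -0.36,"z": 0.04},{"x": -0.6,"y": -0.36,"z": 0.04},{"z": 0.8},{"z": 0.6},{}], "aperture": 40}}

```text
time_s: 1.8
ee_pos: [436.4, 142.1, 116.5]
ee_rot: [-179.6, -0.4, 149.3]
force: [-1.0, -1.1, -0.7]
gripper_width: 39.8
gripper_force: 0.0
```

```bash
python3 - <<'E'
from h import *
to([442.2,139.2,79])
s=env.grab_frame("side");t=env.grab_frame("top")
a=cv2.resize(s[230:370,230:360],None,fx=3.2,fy=3.2,interpolation=cv2.INTER_CUBIC)
b=cv2.resize(t[190:290,220:300],(358,448),interpolation=cv2.INTER_CUBIC)
cv2.imwrite("pics/z1.png",np.hstack([a,b]))
E
```

```text
pos [436.4 142.1 116.5] [-179.6   -0.4  149.3] d_tool [-6.7  0.7 37.4]
```

View pics/z1.png

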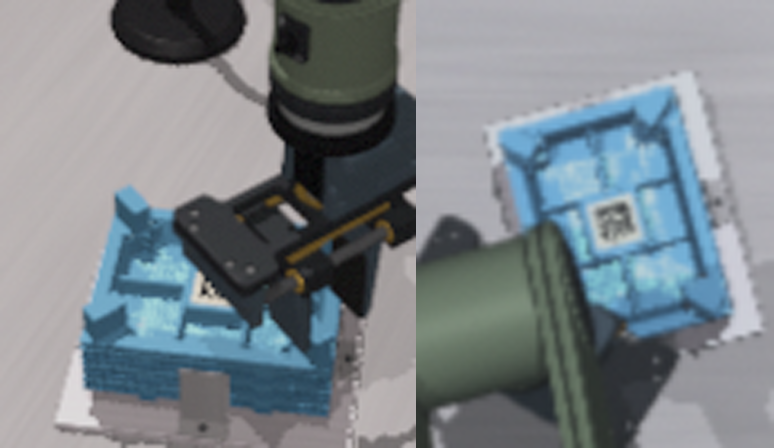

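```bash
python3 - <<'E'
from h import *
print(proj("side",env.state()["ee_pos"]), proj("side",[442.2,139.2,98]))
m=env.camera_model("side")
E
```

```text
[326.77905311 328.3522796 ] [325.95440183 333.48189555]
```

Emit:
{"op": "step_hand", "data": {"segments": [{"x": -0.13,"y": 0.01,"z": 0.2},{"z": 0.16},{}], "aperture": 40}}

```text
time_s: 2.2
ee_pos: [445.1, 140.6, 101.4]
ee_rot: [-180.0, -0.0, 149.4]
force: [-0.1, -0.3, -0.8]
gripper_width: 40.2
gripper_force: 0.0
```

```bash
python3 - <<'E'
from h import *
to([442.2,139.2,79])
s=env.grab_frame("side")
a=cv2.resize(s[285:375,275:365],(720,594),interpolation=cv2.INTER_CUBIC)
cv2.imwrite("pics/z2.png",a)
E
```

```text
pos [445.1 140.6 101.4] [-180.    -0.   149.4] d_tool [ 1.8 -2.6 22.4]
```

View pics/z2.png

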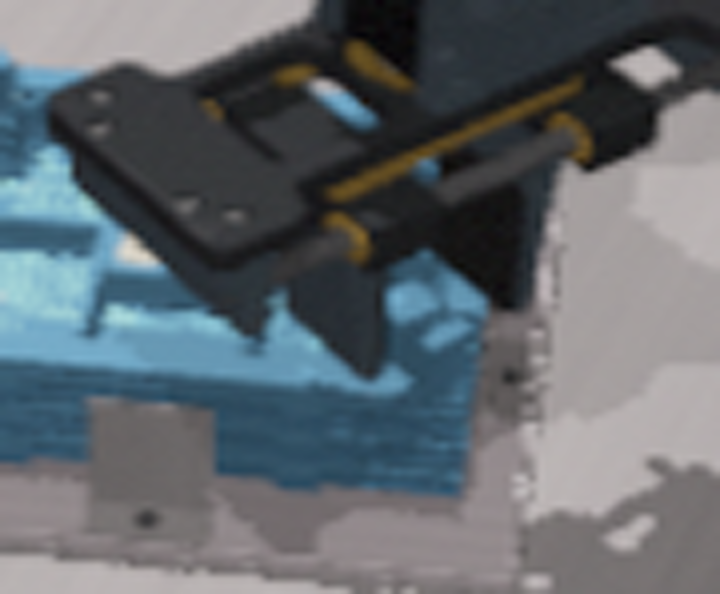

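```bash
python3 - <<'E'
from h import *
p=env.state()["ee_pos"];x=np.array([-.861,.509,0]);y=np.array([.509,.861,0])
f=lambda q:((proj("side",q)-[275,285])*[8,6.6]).round(0)
for e in(1,-1):
    print(e,[f(p+16*a*x+20*e*y) for a in(1,-1)])
c=np.array([442.2,139.2,98]);print("post",[f(c+13*a*x+7*b*y) for a,b in((1,1),(1,-1),(-1,-1),(-1,1))], [f(c+13*a*x+7*b*y-[0,0,22]) for a,b in((1,1),(1,-1),(-1,-1),(-1,1))])
E
```

```text
1 [array([372., 373.]), array([298., 309.])]
-1 [array([493., 316.]), array([418., 253.])]
post [array([417., 356.]), array([459., 336.]), array([399., 285.]), array([357., 304.])] [array([413., 401.]), array([455., 381.]), array([395., 329.]), array([354., 349.])]
```

```bash
python3 - <<'E'
from h import *
s0=cv2.imread("pics/side0.png");s1=env.grab_frame("side");cv2.imwrite("pics/side1.png",s1)
x=np.array([-.861,.509,0]);y=np.array([.509,.861,0])
outs=[]
for im in(s0,s1):
    z=cv2.resize(im[310:360,305:345],(400,500),interpolation=cv2.INTER_CUBIC)
    for c,col in(((442.2,139.2,98),(0,0,255)),((440.3,137.8,98),(0,255,255))):
        q=np.array([(proj("side",np.array(c)+13*a*x+7*b*y)-[305,310]+.5)*10 for a,b in((1,1),(1,-1),(-1,-1),(-1,1))])
        cv2.polylines(z,[q.astype(np.int32)],True,col,1)
    outs.append(z)
cv2.imwrite("pics/z3.png",np.hstack(outs))
E
```

```text
(no output)
```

View pics/z3.png

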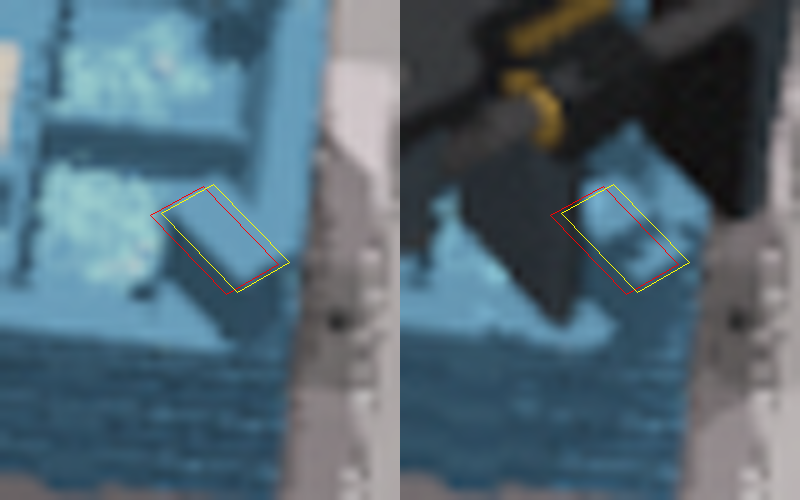

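```bash
python3 - <<'E'
from h import *
to([440.7,137.6,79.5])
E
```

```text
pos [445.5 140.7 102.1] [180.   -0.  149.4] d_tool [ 2.5 -5.1 22.6]
```

Emit:
{"op": "step_hand", "data": {"segments": [{"x": 0.05,"y": -0.1,"z": 0.16},{"z": 0.16},{"z": 0.1},{}], "aperture": 30}}

```text
time_s: 2.7
ee_pos: [440.1, 137.4, 80.0]
ee_rot: [-179.9, -0.1, 149.4]
force: [-0.6, 0.7, 0.3]
gripper_width: 30.0
gripper_force: 0.0
```

Emit:
{"op": "step_hand", "data": {"segments": [{},{}], "aperture": 20, "squeeze": 5}}

```text
time_s: 2.9
ee_pos: [441.0, 137.7, 81.1]
ee_rot: [180.0, 0.0, 149.4]
force: [0.5, 0.0, 0.3]
gripper_width: 20.4
gripper_force: 0.0
```

```bash
python3 - <<'E'
from h import *
to([440.7,137.6,79.5])
E
```

```text
pos [441.  137.7  81.1] [180.    0.  149.4] d_tool [ 0.3 -0.2  1.6]
```

No contact at 20 mm opening. Next I'll close slowly and watch for sideways force.

Emit:
{"op": "step_hand", "data": {"segments": [{},{}], "aperture": 17, "squeeze": 3}}

```text
time_s: 3.1
ee_pos: [440.9, 137.6, 81.1]
ee_rot: [180.0, 0.0, 149.4]
force: [-0.5, 0.2, -0.3]
gripper_width: 17.2
gripper_force: 0.0
```

Emit:
{"op": "step_hand", "data": {"segments": [{},{}], "aperture": 15.5, "squeeze": 3}}

```text
time_s: 3.3
ee_pos: [440.8, 137.6, 81.0]
ee_rot: [180.0, 0.0, 149.4]
force: [0.6, -0.1, 0.1]
gripper_width: 15.5
gripper_force: 0.0
```

```bash
python3 -c "
from h import *;s=env.state();print(s['force'],s['ee_pos'])"
```

```text
[ 0.61368757 -0.09748265  0.06988425] [440.79076124 137.57564901  81.01737829]
```

Centred to within 1 mm. Now the firm grip.

Emit:
{"op": "step_hand", "data": {"segments": [{},{}], "aperture": 12, "squeeze": 8}}

```text
time_s: 3.5
ee_pos: [440.9, 137.8, 81.0]
ee_rot: [180.0, 0.0, 149.4]
force: [-0.0, 0.7, -0.1]
gripper_width: 14.4
gripper_force: 8.0
```

Emit:
{"op": "step_hand", "data": {"segments": [{},{},{}], "aperture": 8, "squeeze": 55}}

```text
time_s: 3.8
ee_pos: [441.0, 137.8, 81.0]
ee_rot: [180.0, 0.0, 149.4]
force: [0.8, 2.4, 0.4]
gripper_width: 13.4
gripper_force: 55.0
```

```bash
python3 -c "
from h import *
s=env.state();R=Ro.from_euler('xyz',s['ee_rot'],degrees=True)
P=s['ee_pos'];a=np.radians(14.4);off=np.array([np.cos(a)*140+np.sin(a)*100,np.sin(a)*140-np.cos(a)*100,-4.])
off[2]=75-P[2]
d=R.inv().apply(off);print('pivot in tool',d, 'opp post world',P+off)
"
```

```text
pivot in tool [-169.71171721   28.23173038    6.10905595] opp post world [601.4565424   75.79818109  75.        ]
```

Converted, -0.15 mm is -0.003, -3.25 mm is -0.065, 1.1 degrees is 0.55.

Emit:
{"op": "step_hand", "data": {"segments": [{"x": -0.003,"z": -0.065,"ay": 0.55},{"x": -0.003,"z": -0.065,"ay": 0.55},{"x": -0.003,"z": -0.065,"ay": 0.55},{"x": -0.003,"z": -0.065,"ay": 0.55}]}}

```text
time_s: 4.2
ee_pos: [441.7, 137.1, 94.3]
ee_rot: [180.0, -4.5, 149.4]
force: [0.8, 3.0, -2.7]
gripper_width: 13.7
gripper_force: 55.0
```

Emit:
{"op": "step_hand", "data": {"segments": [{"x": -0.003,"z": -0.065,"ay": 0.55},{"x": -0.003,"z": -0.065,"ay": 0.55},{"x": -0.003,"z": -0.065,"ay": 0.55},{"x": -0.003,"z": -0.065,"ay": 0.55}]}}

```text
time_s: 4.6
ee_pos: [443.4, 136.2, 107.2]
ee_rot: [180.0, -8.9, 149.4]
force: [1.1, 4.7, -1.1]
gripper_width: 13.4
gripper_force: 55.0
```

Emit:
{"op": "step_hand", "data": {"segments": [{},{}]}}

```text
time_s: 4.8
ee_pos: [444.0, 135.9, 106.8]
ee_rot: [180.0, -8.7, 149.4]
force: [2.4, 3.6, -2.2]
gripper_width: 13.7
gripper_force: 55.0
```

```bash
python3 - <<'E'
from h import *
print(env.state()["torque"])
s=env.grab_frame("side");t=env.grab_frame("top")
a=cv2.resize(s[270:390,235:360],(468,450),interpolation=cv2.INTER_CUBIC)
b=cv2.resize(t[195:285,225:295],(330,424),interpolation=cv2.INTER_CUBIC)
b=cv2.copyMakeBorder(b,0,26,0,0,cv2.BORDER_CONSTANT)
cv2.imwrite("pics/z4.png",np.hstack([a,b]))
E
```

```text
[ 0.62060072 -0.59657317  0.53086462]
```

View pics/z4.png

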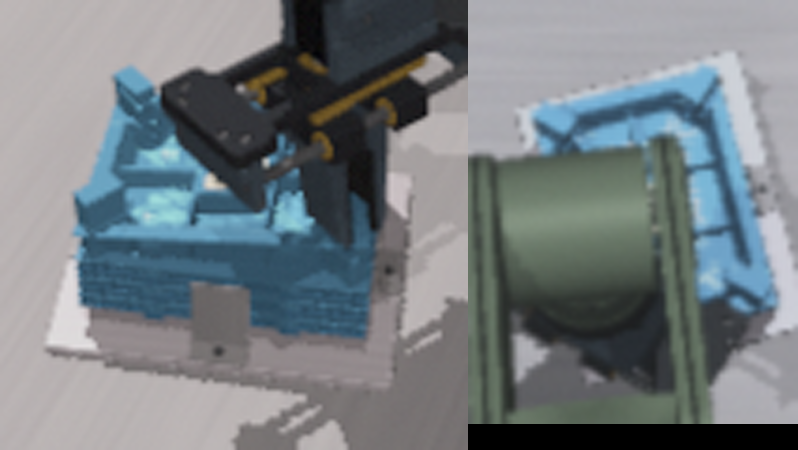

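The picture shows the gripped corner up, post_a about 4.5 px higher, and post_b's tip still at its old pixel (278,210), so the opposite corner is seated. Now I'll lift straight up, gently at first.

Converted, -2.95 mm is -0.059, 0.45 mm is 0.009.

Emit:
{"op": "step_hand", "data": {"segments": [{"x": 0.009,"z": -0.059},{"x": 0.009,"z": -0.059},{"x": 0.009,"z": -0.059},{"x": 0.009,"z": -0.059}]}}

```text
time_s: 5.3
ee_pos: [442.6, 135.8, 118.8]
ee_rot: [-179.9, -8.9, 149.3]
force: [0.6, 2.4, -1.7]
gripper_width: 13.4
gripper_force: 55.0
```

Emit:
{"op": "step_hand", "data": {"segments": [{"x": 0.012,"z": -0.08},{"x": 0.012,"z": -0.08},{"x": 0.012,"z": -0.08},{"x": 0.03,"z": -0.198},{"x": 0.06,"z": -0.4},{"x": 0.12,"z": -0.79},{"x": 0.12,"z": -0.79},{}]}}

```text
time_s: 6.1
ee_pos: [446.5, 136.4, 246.8]
ee_rot: [179.5, -8.3, 149.4]
force: [-0.0, -0.0, -0.9]
gripper_width: 13.7
gripper_force: 55.0
```

```bash
python3 - <<'E'
from h import *
print(env.state()["torque"])
s=env.grab_frame("side");t=env.grab_frame("top");cv2.imwrite("pics/s5.png",s);cv2.imwrite("pics/t5.png",t)
a=cv2.resize(s[180:400,200:400],(420,462),interpolation=cv2.INTER_CUBIC)
b=cv2.resize(t[185:305,220:320],(380,456),interpolation=cv2.INTER_CUBIC)
b=cv2.copyMakeBorder(b,0,6,0,0,cv2.BORDER_CONSTANT)
cv2.imwrite("pics/z5.png",np.hstack([a,b]))
E
```

```text
[-0.0577743  -0.06882125 -0.03028494]
```

View pics/z5.png

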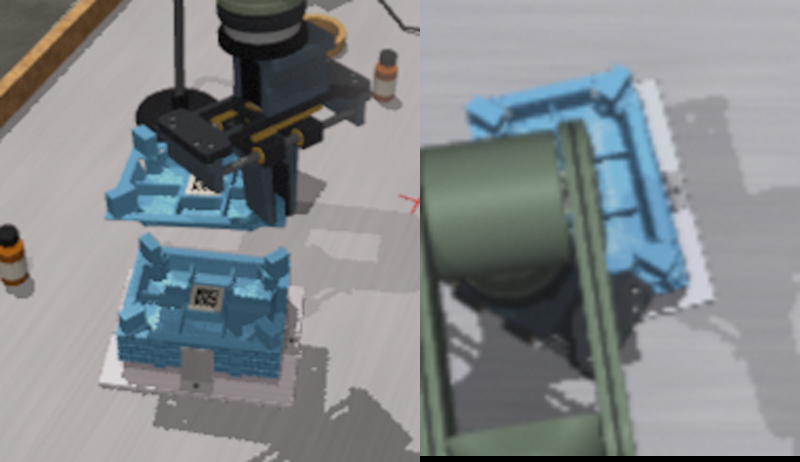

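The tray is free and the lower trays and magazine stand as before. Now I'll level it.

Converted, -3 degrees is -1.5.

Emit:
{"op": "step_hand", "data": {"segments": [{"ay": -1.5},{"ay": -1.5},{"ay": -1.4},{}]}}

```text
time_s: 6.6
ee_pos: [441.7, 135.9, 239.8]
ee_rot: [-179.9, -0.1, 149.4]
force: [0.8, -0.2, -0.5]
gripper_width: 13.6
gripper_force: 55.0
```

```bash
python3 - <<'E'
from h import *
to([440.5,-183.5,226.5])
E
```

```text
pos [441.7 135.9 239.8] [-1.799e+02 -1.000e-01  1.494e+02] d_tool [-161.4 -275.6   13.6]
```

Converted, -17 mm is -0.34, -10 mm is -0.2.

Emit:
{"op": "step_hand", "data": {"segments": [{"x": -0.1,"y": -0.18,"z": 0.02},{"x": -0.2,"y": -0.34,"z": 0.02},{"x": -0.2,"y": -0.34,"z": 0.02},{"x": -0.2,"y": -0.34,"z": 0.02},{"x": -0.2,"y": -0.34,"z": 0.02},{"x": -0.2,"y": -0.34,"z": 0.02},{"x": -0.2,"y": -0.34,"z": 0.02},{"x": -0.2,"y": -0.34,"z": 0.02}]}}

```text
time_s: 7.4
ee_pos: [442.6, -14.4, 232.2]
ee_rot: [-180.0, -0.1, 149.3]
force: [0.6, 0.1, -0.8]
gripper_width: 13.2
gripper_force: 55.0
```

Emit:
{"op": "step_hand", "data": {"segments": [{"x": -0.2,"y": -0.34,"z": 0.02},{"x": -0.2,"y": -0.34,"z": 0.02},{"x": -0.2,"y": -0.34,"z": 0.02},{"x": -0.2,"y": -0.34,"z": 0.02},{"x": -0.2,"y": -0.34,"z": 0.02},{"x": -0.1,"y": -0.18,"z": 0.02},{}]}}

```text
time_s: 8.1
ee_pos: [442.0, -122.8, 226.3]
ee_rot: [-180.0, -0.1, 149.2]
force: [-0.2, 0.2, -0.1]
gripper_width: 13.7
gripper_force: 55.0
```

```bash
python3 - <<'E'
from h import *
to([440.5,-183.5,226.5])
s=env.grab_frame("side");t=env.grab_frame("top");cv2.imwrite("pics/s6.png",s);cv2.imwrite("pics/t6.png",t)
a=cv2.resize(s[100:340,240:440],(400,480),interpolation=cv2.INTER_CUBIC)
b=cv2.resize(t[150:310,290:420],(390,480),interpolation=cv2.INTER_CUBIC)
cv2.imwrite("pics/z6.png",np.hstack([a,b]))
E
```

```text
pos [ 442.  -122.8  226.3] [-1.800e+02 -1.000e-01  1.492e+02] d_tool [-29.8 -52.9  -0.2]
```

View pics/z6.png

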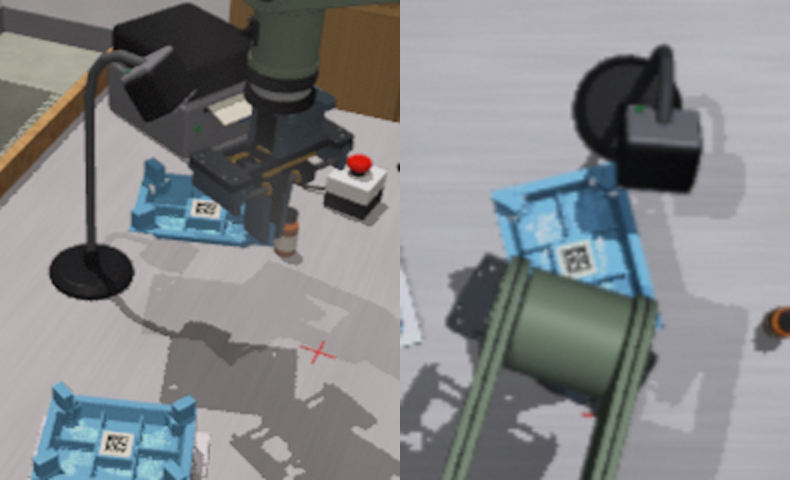

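```bash
python3 - <<'E'
from h import *
print(tri((343,203.5),(348.7,236.7)))
# post a (far-left in side 155,168 ; left-top in top 508,200), post b top (605,175)
S=lambda u:(u[0]/2+240,u[1]/2+100); Tp=lambda u:((u[0]-400)/3+290,u[1]/3+150)
p=env.state()["ee_pos"];print(p)
print("a expected", p+[87.5,-1+0,17], "side px", (proj("side",[*(p[:2]+np.array([80.6+55.4-0,-30+65.8])),p[2]+17])-[240,100])*2)
for n,o in(("a",(70,50)),("b",(70,-50)),("c",(-70,-50))):
    c=np.cos(np.radians(14.4));s_=np.sin(np.radians(14.4))
    w=p+[80.6+c*o[0]-s_*o[1],-30+s_*o[0]+c*o[1],17]
    print(n,((proj("side",w)-[240,100])*2).round(1),((proj("top",w)-[290,150])*3+[400,0]).round(1))
w=p+[80.6,-30,-8.5];print("label",((proj("side",w)-[240,100])*2).round(1),((proj("top",w)-[290,150])*3+[400,0]).round(1))
E
```

```text
(array([ 521.52949546, -153.02917592,  222.17814646]), np.float64(3.884695406160709))
[ 442.15907423 -121.38398614  226.63676528]
a expected [ 529.65907423 -122.38398614  243.63676528] side px [139.83012784 210.27348493]
a [139.8 210.3] [508.3 200.8]
b [152.  164.2] [609.1 176.4]
c [265.  175.7] [645.2 317.6]
label [202.8 210. ] [574.6 261.1]
```

```bash
python3 - <<'E'
import cv2,numpy as np
s=cv2.imread("pics/s6.png");t=cv2.imread("pics/t6.png")
a=cv2.resize(s[170:230,300:390],(720,480)[:2] and (450,300),interpolation=cv2.INTER_CUBIC)
b=cv2.resize(t[195:265,315:385],(350,350),interpolation=cv2.INTER_CUBIC)
a=cv2.copyMakeBorder(a,0,50,0,0,cv2.BORDER_CONSTANT)
cv2.imwrite("pics/z7.png",np.hstack([a,b]))
E
```

```text
(no output)
```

View pics/z7.png

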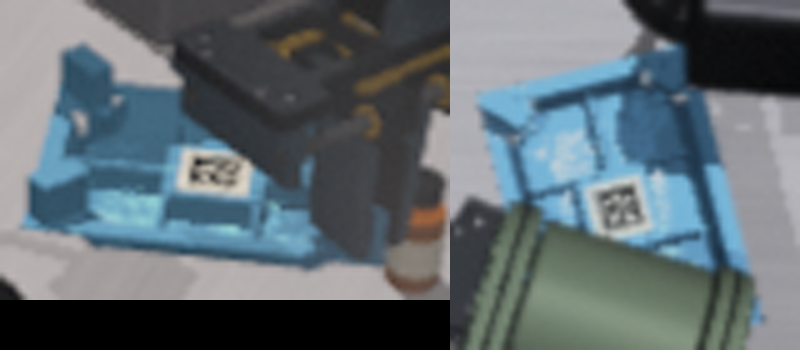

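Label, post_a and post_b match a level tray to about 1 px (side view: label (342.6,204.4), post_a (311.6,205.6), post_b (317.4,181.6)). Now the last 61 mm.

Emit:
{"op": "step_hand", "data": {"segments": [{"x": -0.1,"y": -0.18,"z": 0.02},{"x": -0.16,"y": -0.26,"z": 0.02},{"x": -0.16,"y": -0.26,"z": 0.02},{"x": -0.12,"y": -0.22,"z": 0.02},{"x": -0.08,"y": -0.14},{},{}]}}

```text
time_s: 8.9
ee_pos: [442.0, -182.6, 222.9]
ee_rot: [180.0, -0.0, 149.4]
force: [-0.4, -0.2, -0.4]
gripper_width: 14.0
gripper_force: 55.0
```

```bash
python3 - <<'E'
from h import *
to([440.5,-183.5,223])
s=env.grab_frame("side");t=env.grab_frame("top")
a=cv2.resize(s[100:300,260:430],(408,480),interpolation=cv2.INTER_CUBIC)
b=cv2.resize(t[150:310,300:430],(390,480),interpolation=cv2.INTER_CUBIC)
cv2.imwrite("pics/z8.png",np.hstack([a,b]))
E
```

```text
pos [ 442.  -182.6  222.9] [180.   -0.  149.4] d_tool [ 0.8 -1.5 -0.1]
```

View pics/z8.png

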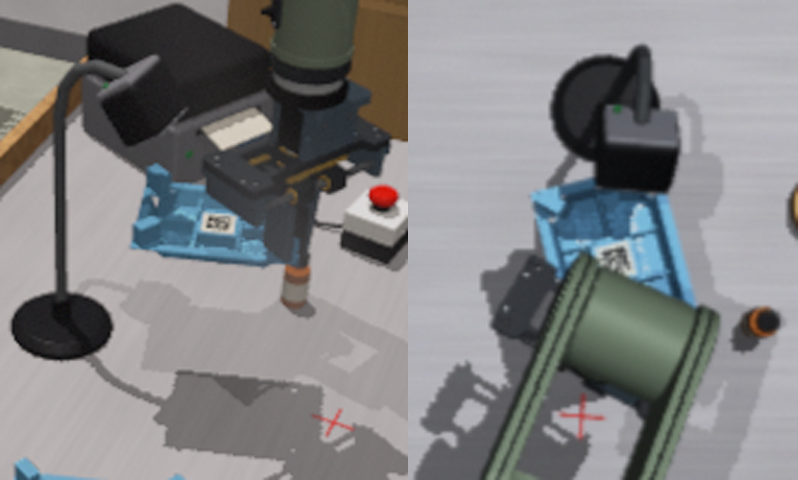

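```bash
python3 - <<'E'
from h import *
L=tri((351.25,192.5),(369,236.7));print("label",L)
f=np.array([713,-226.5]);c=np.array([365,-202]);u=(c-f)/np.linalg.norm(c-f)
rp=np.r_[f+184*u,218];print("read",rp,"err",np.linalg.norm(L[0]-rp))
print("head px",proj("top",[*(f+100*u),330]),proj("side",[*(f+100*u),330]))
s=env.state();print(s["time_s"],np.abs(s["qvel"]).max())
E
```

```text
label (array([ 521.92980159, -212.98268091,  217.45025691]), np.float64(5.320510998603941))
read [ 529.45430837 -213.57796136  218.        ] err 7.568010205250337
head px [376.31877687 200.8766639 ] [318.98934007 143.59091016]
9.0 0.139227141728032
```

Emit:
{"op": "step_hand", "data": {"segments": [{},{},{},{},{}]}}

```text
time_s: 9.5
ee_pos: [442.1, -182.8, 223.0]
ee_rot: [180.0, 0.0, 149.4]
force: [-0.1, 0.7, -0.8]
gripper_width: 13.8
gripper_force: 55.0
```

```bash
python3 -c "
from workcell import env;print(env.job_done())"
```

```text
the job is handed in; nothing more can be done
None
```

The top tray was peeled off corner-first and is now held still and about level, with its label about 8 mm from the scanner's reading point; I handed the job in at 9.5 s, and it returned no verdict.

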